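Clamp a glued van casting in the treadle press

ROBOT

A 7-joint arm with a two-finger parallel gripper is mounted at the origin on the work surface. World frame = base frame: x ahead of the robot, y to its left, z up, the work surface at z = 0. Lengths are in m, angles in rad, forces in N, time in s.
With the tool pointing down it reaches from about 0.425 to 0.925 m from the base axis. Payload 6.8 kg.
Tool frame: the origin (TCP) lies between the finger pads; the fingertips stand r.tips_ahead ahead of it and the grasp point (between the pads) lies 5 mm behind it (r.tips_ahead is the distance from the TCP to the fingertips, in m); z points along the fingers, y is the line along which they close (so a half turn about z gives the same grasp; the last joint's range is limited). The gripper opens to 85 mm and grips with 20 to 120 N. Pads are 22 mm wide; open, the fingers measure 114 mm over their backs; the gripper's body (76 mm by 85 mm) begins 54 mm behind the grasp point. The pads swing forward as they close: fully open they stand 13 mm farther back than shut.
Start: joints at [-1.306, 0.477, 0.022, 1.555, -0.011, 1.109, -0.083], TCP at [0.246, 0.629, 0.245] pointing down, gripper open.
Joint ranges: [-2.96, 2.96], [-0.34, 2.1], [-1.41, 1.46], [0.24, 2.44], [-1.37, 4.51], [0.17, 1.92], [-2.96, 2.96]. Speed limits (rad/s): [2.39, 2.39, 3.14, 3.14, 3.14, 3.14, 3.14].

INTERFACE

Orientations are given as a rotation vector (axis times angle).
In Python, from bench import r gives the robot as it stands.
- The arm moves only by the tool move_arm, never from a script. Its argument "rows" is one flat list of numbers, 4 for each row, row after row: the shift along the tool's x, y, z in cm, then the turn about the tool's z in degrees. In form: [tx, ty, tz, twist, tx, ty, tz, twist, ...]. A call has 1 to 10 rows; each row is the pose to reach, as a shift and turn from the pose commanded when the call began, along the tool's axes at that moment; what a row does not reach only later rows make up. A row lasts 1/8 s, in which the tool goes at most 62.5 mm and 10.7 degrees, less where a joint would pass 70% of its speed; a pose out of reach is approached as far as the arm can. A call with a gripper value outside its range is refused whole. "fingers" is the opening, from 0 (shut) to 1 (fully open), set as the call begins (left out, the last holds). The fingers move at their own pace and stop on an object; "newtons" is the grip in N (left out, the last holds). Time passes only in rows, so rows that repeat a pose let the fingers close. It gives the time, the measured TCP pose, the force, the opening and the grip force at its end, in the units of the state.
- r.get_obs(): the state, without advancing time (a new reading comes with each control period).
- r.grab_frame(name): name is "scene" or "top" or "wrist"; returns the picture (420x560x3 uint8, blue, green, red); there is no depth.
- r.camera_params(name): a dict with "fx", "fy", "cx", "cy" (pixels), "world_from_camera" (4x4, takes a point from camera to world coordinates). Camera axes: x right, y down, z forward; pixel columns grow to the right and rows downward; lengths in m; the calibration is good to about 2 mm. A picture is of the moment at which its call begins: read the wrist's pose just before it. camera_params takes no time and is no camera call; for the wrist camera it gives the pose at the moment of the call.
- r.hand_in(): hands the job in; it is judged then, once.
The state is a dict: "clock": time; "joints": joint angles; "qvel": joint speeds; "tau": joint torques, N m; "tcp_pos": TCP position; "orientation": TCP orientation; "contact_force": force on the tool from outside, world axes, zero at the start; "moment": the same for the moment, N m; "grip_width": finger opening in m; "gripper_force": force on a finger pad.
Only numpy, scipy, OpenCV 4.12 (cv2) and the standard library are available. Lean on these libraries where they do the work, as an engineer would, in place of code of your own. Each camera call takes 0.05 s, during which the arm holds its last target. There are 200 camera calls.

TASK

On the modeller's bench, take the freshly glued white van casting, the one with the low stepped bonnet, and set it flat on the bed of the little grey treadle press, lengthwise between the stops, without dropping it. Then press the pedal all the way down to its stop so that the rubber pad clamps the van, hold it down for a good two seconds, and ease the pedal back up over a couple of seconds without letting it snap. Leave the van lying on the bed, and do not disturb the other things on the bench.

Things in the scene. Friction and masses are not known exactly. Their poses are not given: they have to be found in the camera images.
- van: White plaster van casting, 70 (x) x 36 (y) x 36 mm high, about 90 g: a flat-roofed box 46 mm long and, at its +x end, a bonnet only 19 mm high. Origin: centre of its underside; x along its length, z up. Starts upright on the mat (top 3 mm above the table), in one of three places right of the press. May lie on the bed either way round.
- press: Grey treadle press fixed on the mat; origin at its underside, z up. Housing 180 (x) x 290 (y from -35 to +255) x 40 mm high, with the bed at x 0, y 75. At y 225 two posts, 104 mm high, carry the swing arm, hinged 88 mm up about x; at rest it stands almost upright, tip 270 mm up, about 100 mm clear of the bed's centre. Pedal at the -y side, centred on y = -85 mm.
- bed (a point): Centre of the steel bed's top face, where the middle of the van's underside belongs; x is the way the van's length must lie (axes as the press), 46 mm above the press's underside. Stops 8 mm high bound an area 78 (x) by 44 mm (y): one across each end, and at the long sides only 10 mm tabs near the corners, leaving fingers a 58 mm gap at mid-length.
- pedal_pad (a point): Point to press: on top of the tread, on the middle line, 130 mm from the hinge. Pedal: bare steel plate 80 mm wide, 160 long, ribbed rubber tread; hinge at press x +62 mm, 40 mm above its underside, along press y; free end towards press -x, tilted up 0.45 rad at rest. The point moves with it, about 57 mm down and 10 mm to press -x over the stroke; the tread is then level.
- pedal (a joint): Pedal angle in rad: 0 = up at rest, 0.45 = down on its stop. The spring returns it; about 5 N at the start and 10 to 15 N at the stop with a van clamped.
- pad: Sprung rubber pad, 50 x 30 mm, near the end of the press's swing arm; the pedal swings it down over the bed (1.4 rad over its full stroke) until it presses on the van's roof. This origin lies on the arm's hinge line, 150 mm from the pad.
- coach: Bystander: white casting, plain block 70 x 36 x 36 mm without bonnet; origin centre of underside.
- blank_a: Bystander: small white block 42 x 24 x 22 mm; origin centre of underside.
- blank_b: Bystander: small white block 42 x 24 x 22 mm in front of the press, towards the robot; origin centre of underside.
- mug: Bystander: orange mug, 80 mm across, 92 mm high; origin centre of underside.
- glue: Bystander: red glue bottle with a pointed top, 44 mm across, 100 mm high; origin centre of underside.
- paint_jar: Bystander: small jar 40 mm across, 45 mm high; origin centre of underside.
- screwdriver: Bystander: screwdriver 150 mm long lying on the mat.
There are look-alikes about, which are no part of the job. Leave any turquoise look-alike of the van alone.

How it is judged:
By the outcome, as a careful person would: the job done as asked, in the order asked, and still so for the second after the job is handed in, with the robot touching nothing.
It also fails if it takes over 64 s, if anything falls off the work surface, if the arm or the gripper's body presses on something with over 40 N, if the wrist force passes 120 N, or if a joint passes its speed limit or range.

## Working session

There is one attempt and no reset: what is moved stays moved. The work goes in short steps, Python scripts to look and compute and a tool call to move; the robot and the scene stay as the last step left them, time stands still between calls to the robot, and variables do not carry over. Pictures are saved under pics/ and viewed, at most 10 in all, crops included, and the job is handed in when it is done.

Besides the shell and the picture viewer there is one more tool, called after "Emit:" as name(argument=value, ...), one argument or row to a line, values as JSON. move_arm: Moves the arm, as the interface text tells. Its arguments: {"type":"object","properties":{"rows":{"type":"array"},"fingers":{"type":"number"},"newtons":{"type":"number"}},"required":["rows"]}

```bash
ls; mkdir -p pics; cat > h.py <<'E'
import numpy as np, cv2
from bench import r
from scipy.spatial.transform import Rotation as R
def ray(name,uv,z,p=None):
    p=p or r.camera_params(name); T=np.array(p["world_from_camera"])
    uv=np.atleast_2d(uv).astype(float)
    d=np.c_[(uv[:,0]-p["cx"])/p["fx"],(uv[:,1]-p["cy"])/p["fy"],np.ones(len(uv))]@T[:3,:3].T
    o=T[:3,3]; return o+d*((z-o[2])/d[:,2])[:,None]
def proj(name,P,p=None):
    p=p or r.camera_params(name); T=np.linalg.inv(np.array(p["world_from_camera"]))
    c=np.atleast_2d(P)@T[:3,:3].T+T[:3,3]
    return np.c_[p["fx"]*c[:,0]/c[:,2]+p["cx"],p["fy"]*c[:,1]/c[:,2]+p["cy"]]
def pose():
    o=r.get_obs(); return np.array(o["tcp_pos"]),R.from_rotvec(o["orientation"])
def rel(target):
    p,q=pose(); return q.inv().apply(np.array(target)-p)*100
E
python3 - <<'E'
from h import *
o=r.get_obs(); print({k:np.round(v,3) for k,v in o.items()}, r.tips_ahead)
print(pose()[1].as_matrix().round(3))
for n in("scene","top"):
    f=r.grab_frame(n); cv2.imwrite(f"pics/{n}0.png",f); p=r.camera_params(n); print(n,p["fx"],np.round(p["world_from_camera"],3))
E
```

```text
pics
{'clock': np.float64(0.0), 'joints': array([-1.306,  0.478,  0.022,  1.556, -0.012,  1.109, -0.083]), 'qvel': array([-0.   ,  0.   , -0.   ,  0.001, -0.   ,  0.001,  0.001]), 'tau': array([ 0.0000e+00, -5.9645e+01,  1.6080e+00, -2.8119e+01,  1.2000e-02,
        9.0000e-03,  0.0000e+00]), 'tcp_pos': array([0.246, 0.628, 0.244]), 'orientation': array([-5.820e-01, -3.087e+00,  3.000e-03]), 'contact_force': array([-0.719, -0.34 ,  0.65 ]), 'moment': array([0.025, 0.011, 0.033]), 'gripper_force': np.float64(0.0), 'grip_width': np.float64(0.085)} 0.014
[[-0.931  0.364 -0.001]
 [ 0.364  0.931 -0.002]
 [-0.    -0.002 -1.   ]]
scene 502.34556481884033 [[ 0.446  0.569 -0.691  1.312]
 [ 0.895 -0.276  0.35  -0.535]
 [ 0.009 -0.775 -0.632  0.866]
 [ 0.     0.     0.     1.   ]]
top 393.9017581618898 [[ 0.015 -0.999  0.049  0.403]
 [-1.    -0.016 -0.024 -0.078]
 [ 0.025 -0.048 -0.999  1.188]
 [ 0.     0.     0.     1.   ]]
```

View pics/top0.png

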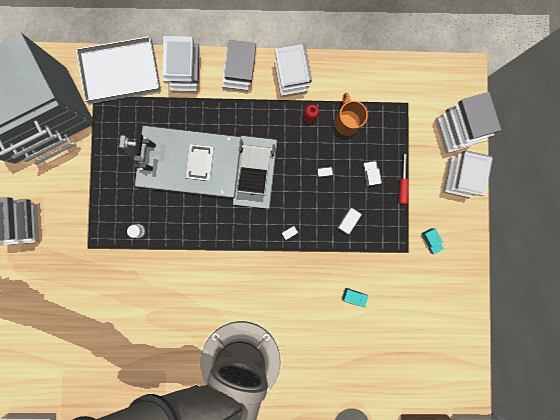

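View pics/scene0.png

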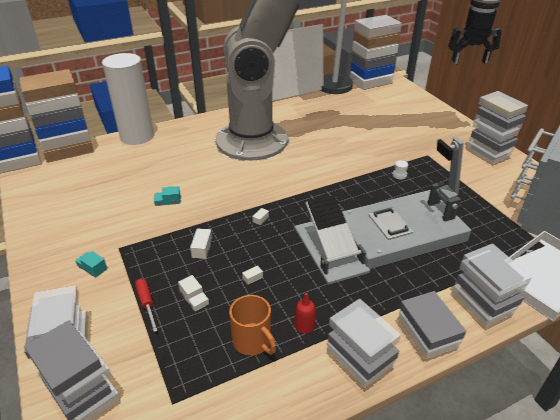

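```bash
python3 - <<'E'
from h import *
t=cv2.imread("pics/top0.png"); s=cv2.imread("pics/scene0.png")
a=cv2.resize(t[110:260,275:415],None,fx=2.8,fy=2.8,interpolation=cv2.INTER_CUBIC)
b=cv2.resize(s[200:350,140:280],None,fx=2.8,fy=2.8,interpolation=cv2.INTER_CUBIC)
c=cv2.resize(t[110:220,110:290],None,fx=4,fy=4,interpolation=cv2.INTER_CUBIC)
cv2.imwrite("pics/c1.png",np.hstack([a,b])); cv2.imwrite("pics/c2.png",c)
m=cv2.inRange(t,(170,170,170),(255,255,255)); m[:100]=0;m[255:]=0;m[:,:280]=0;m[:,410:]=0
n,l,st,ce=cv2.connectedComponentsWithStats(m)
for i in range(1,n):
    if st[i,4]>20:
        c,_=cv2.findContours((l==i).astype('u1'),0,1); print(st[i],ce[i].round(1),ray("top",ce[i],.035).round(3),cv2.minAreaRect(c[0]))
E
```

```text
[373 100  37   3  57] [392.6 100.7] [[ 0.779 -0.441  0.035]] ((391.0262451171875, 100.55628967285156), (36.013885498046875, 1.8881605863571167), 1.5911402702331543)
[404 154   2  25  35] [404.3 164.1] [[ 0.589 -0.477  0.035]] ((404.5, 166.0), (24.0, 1.0), 90.0)
[364 162  17  23 273] [372.5 172.8] [[ 0.561 -0.382  0.035]] ((372.4615478515625, 172.80767822265625), (22.553354263305664, 13.532012939453125), 78.69007110595703)
[318 167  15   9 105] [324.7 171.4] [[ 0.562 -0.24   0.035]] ((324.6846618652344, 171.4769287109375), (7.566118240356445, 13.891889572143555), 82.87498474121094)
[339 208  23  26 288] [349.8 220.6] [[ 0.418 -0.315  0.035]] ((349.79241943359375, 220.54513549804688), (12.257172584533691, 23.372745513916016), 32.735225677490234)
[282 226  16  13 112] [289.5 232.5] [[ 0.381 -0.138  0.035]] ((289.5735168457031, 232.4558563232422), (7.888935089111328, 14.234380722045898), 59.03623962402344)
[382 253  27   1  27] [395. 253.] [[ 0.325 -0.449  0.035]] ((395.0, 253.0), (26.0, 0.0), 180.0)
```

View pics/c1.png

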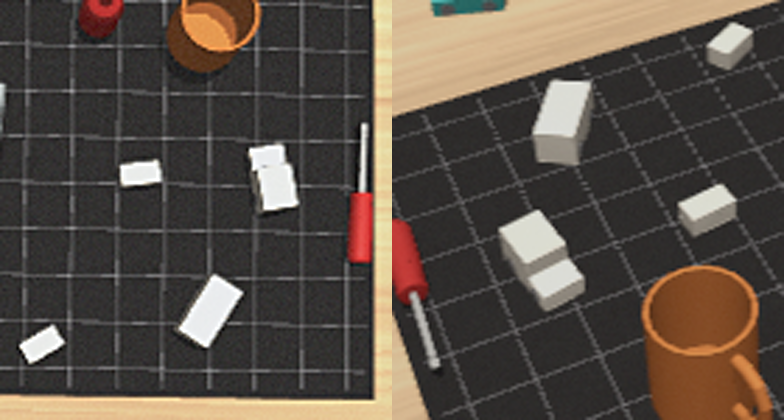

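View pics/c2.png

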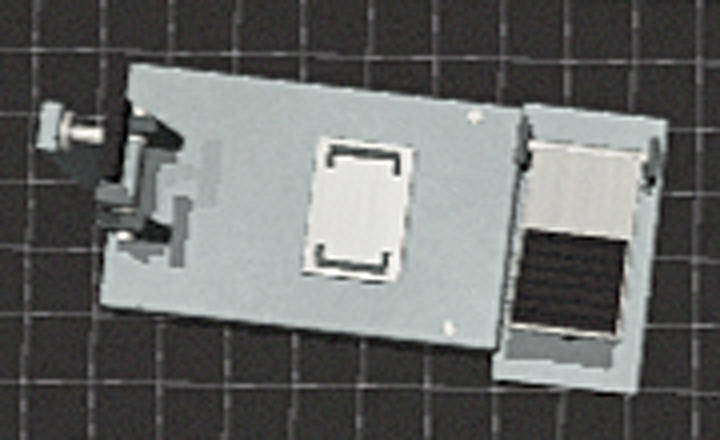

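Candidates: plain block (349,221) is the coach, small blocks (325,172) and (290,233) are the blanks; the white one at top pixel (373,174) has the low step (clear in both crops), so it is the van, with its bonnet towards image-up (world +x). The press is at (135–277,127–207), bed at about (199,162), pedal at the right with its free end towards the robot.

```bash
python3 - <<'E'
from h import *
for n,box in(("top",(180,140,220,185)),("scene",(360,200,420,245))):
    f=cv2.imread(f"pics/{n}0.png"); k=4; x0,y0,x1,y1=box
    g=cv2.resize(f[y0:y1,x0:x1],None,fx=k,fy=k,interpolation=cv2.INTER_CUBIC)
    m=cv2.inRange(g,(195,195,195),(255,255,255)) 
    c,_=cv2.findContours(m,0,1); c=max(c,key=cv2.contourArea)
    h=cv2.convexHull(c); q=cv2.approxPolyN(h,4,ensure_convex=True).reshape(-1,2)
    uv=(q+.5)/k-.5+[x0,y0]; W=ray(n,uv,.049); e=np.roll(W,-1,0)-W
    print(n,uv.round(1).tolist(),W[:,:2].round(4).tolist(),"c",W.mean(0).round(4),"len",np.linalg.norm(e,axis=1).round(3),"ang",np.degrees(np.arctan2(e[:,1],e[:,0])).round(1))
# press edges, top view
P=np.array([[135,66],[520,105],[102,303],[497,347],[526,106],[666,119],[635,393],[494,380]])/4+110-.4
W=ray("top",P,.043); print(W[:,:2].round(3).tolist())
for a,b in((0,1),(2,3)): d=W[b]-W[a]; print(np.degrees(np.arctan2(d[1],d[0]))+90, np.linalg.norm(d))
# van
t=cv2.imread("pics/top0.png"); k=4
g=cv2.resize(t[155:192,355:390],None,fx=k,fy=k,interpolation=cv2.INTER_CUBIC)
p=np.array([[258,170],[289,162],[298,205],[264,211]])/2.8+[275,110]-.3
W=ray("top",p,.039); print("roof",W[:,:2].round(4).tolist(),W.mean(0)); 
p=np.array([[500,234],[534,211],[566,246],[531,272]])/1.0; p=(p-[392,0])/2.8+[140,200]-.3
W=ray("scene",p,.039); print("roof",W[:,:2].round(4).tolist(),W.mean(0)); 
E
```

```text
top [[213.4, 145.9], [209.4, 180.1], [184.6, 177.9], [188.9, 143.1]] [[0.629, 0.0873], [0.5289, 0.0965], [0.5342, 0.1679], [0.6357, 0.1583]] c [0.5819 0.1275 0.049 ] len [0.101 0.072 0.102 0.071] ang [174.7  85.8  -5.4 -95.3]
scene [[402.1, 233.4], [401.6, 233.9], [400.6, 233.9], [400.6, 233.4]] [[0.6283, 0.1283], [0.6292, 0.1262], [0.6282, 0.124], [0.6267, 0.1251]] c [0.6281 0.1259 0.049 ] len [0.002 0.002 0.002 0.004] ang [ -66.7 -115.9  143.5   64.1]
[[0.684, 0.293], [0.661, 0.012], [0.511, 0.311], [0.483, 0.025], [0.661, 0.008], [0.653, -0.095], [0.452, -0.075], [0.459, 0.027]]
-4.671782911536155 0.2814159051976475
-5.421127496271964 0.2868112719559777
roof [[0.567, -0.3639], [0.5761, -0.3968], [0.5308, -0.4064], [0.5238, -0.3704]] [ 0.5494212  -0.38438418  0.039     ]
roof [[0.5379, -0.4063], [0.526, -0.3747], [0.5725, -0.364], [0.5858, -0.3966]] [ 0.55556734 -0.38537232  0.039     ]
```

```bash
python3 - <<'E'
from h import *
p,q=pose(); c=r.camera_params("wrist"); T=np.array(c["world_from_camera"]); print(c["fx"],c["cx"],c["cy"])
print("cam in tool",q.inv().apply(T[:3,3]-p).round(3)); print((q.inv().as_matrix()@T[:3,:3]).round(2))
for w in((.45,.12,.26),(.552,-.383,.24)): print(rel(w).round(1))
E
```

```text
320.54930022415937 274.90316684105784 208.98575708027133
cam in tool [ 0.066 -0.001 -0.129]
[[-0.   -0.97 -0.26]
 [ 1.   -0.    0.  ]
 [-0.   -0.26  0.97]]
[-37.5 -39.9  -1.5]
[-65.4 -83.    0.6]
```

Emit:
move_arm(
  rows=[-7,-7,-1.5,0,-12,-12.5,-1.5,0,-16,-17,-1.5,0,-20,-21.5,-1.5,0,-24,-26,-1.5,0,-28,-30.5,-1.5,0,-32,-34.5,-1.5,0,-35,-38,-1.5,0,-38,-42,-1.5,0,-41,-46,-1.5,0],
  fingers=1,
)

```text
clock: 1.35
tcp_pos: [0.4603, 0.0485, 0.2603]
orientation: [0.584, 3.087, 0.0]
contact_force: [1.2, 0.8, 0.7]
grip_width: 0.0851
gripper_force: 0.0
```

Emit:
move_arm(
  rows=[-3,-5,0,-6,-6,-10,0.5,-12,-9,-15,1,-18,-12,-20,1,-24,-15,-25,1.5,-30,-18,-30,2,-34,-21,-34,2,-34,-24,-37,2,-34,-24.4,-37,2,-34,-24.4,-37,2,-34],
)

```text
clock: 2.6
tcp_pos: [0.5526, -0.3816, 0.2395]
orientation: [0.347, -3.121, -0.002]
contact_force: [-0.1, 1.5, -0.7]
grip_width: 0.0854
gripper_force: 0.0
```

```bash
cat > look.py <<'E'
from h import *
import sys
def look(name):
    p=r.camera_params("wrist"); f=r.grab_frame("wrist"); cv2.imwrite(f"pics/{name}.png",f); return f,p
E
python3 - <<'E'
from look import *
o=r.get_obs(); print(o["clock"],np.round(o["joints"],2)); p,q=pose(); print(p,q.as_matrix().round(3))
look("w1")
E
```

```text
2.6 [ 0.16  0.51  0.5   1.59 -0.27  1.1   2.53]
[ 0.55261039 -0.38160335  0.23953132] [[-0.976 -0.219 -0.001]
 [-0.219  0.976  0.001]
 [ 0.001  0.001 -1.   ]]
```

View pics/w1.png

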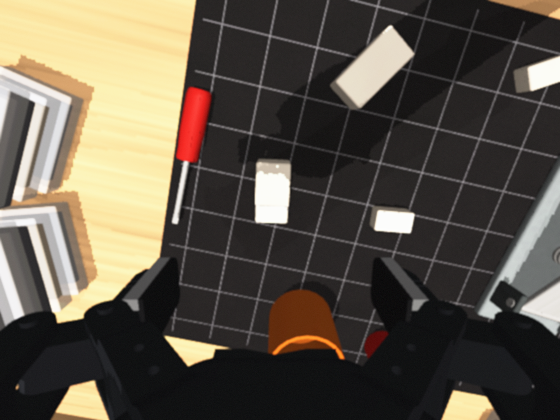

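The van is at (272,191), roof above, bonnet below (towards the mug at (305,320)), nearly aligned with the tool.

```bash
python3 - <<'E'
from look import *
f=cv2.imread("pics/w1.png"); c=cv2.resize(f[145:240,235:310],None,fx=6,fy=6,interpolation=cv2.INTER_CUBIC); cv2.imwrite("pics/w1c.png",c)
g=f.min(2)
for y in range(156,228,5): print(y,g[y,248:298:1].tolist() if y in(176,216) else [int(v) for v in np.where(g[y,248:298]>110)[0][[0,-1]]+248] if (g[y,248:298]>110).any() else None)
E
```

```text
156 None
161 [259, 260]
166 [256, 290]
171 [256, 290]
176 [44, 37, 34, 35, 32, 29, 39, 105, 209, 246, 248, 248, 247, 247, 247, 247, 247, 248, 248, 247, 247, 248, 248, 248, 248, 248, 248, 248, 248, 247, 247, 248, 248, 248, 248, 243, 233, 207, 179, 175, 171, 156, 106, 44, 24, 31, 33, 34, 33, 34]
181 [255, 289]
186 [255, 289]
191 [255, 289]
196 [255, 289]
201 [255, 288]
206 [255, 288]
211 [255, 287]
216 [35, 34, 34, 36, 32, 31, 67, 162, 237, 250, 250, 250, 250, 250, 250, 250, 250, 250, 250, 250, 250, 250, 250, 250, 250, 250, 250, 250, 250, 251, 250, 250, 250, 250, 250, 250, 250, 250, 242, 173, 70, 31, 33, 34, 34, 36, 34, 36, 35, 36]
221 [255, 287]
226 [274, 276]
```

View pics/w1c.png

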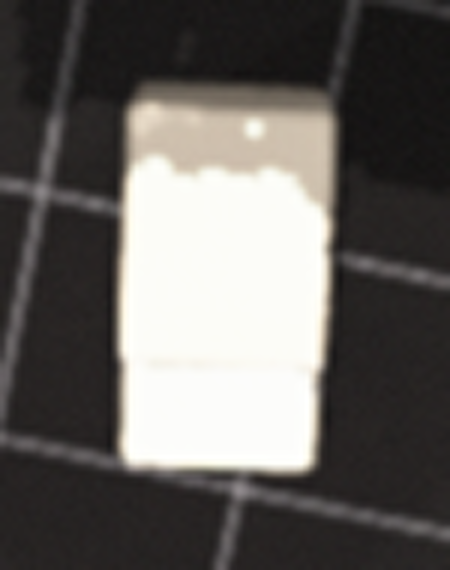

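```bash
python3 - <<'E'
from look import *
p=r.camera_params("wrist")
for pts,z in(([[128,104],[336,104],[324,369],[120,360]],.039),([[122,362],[320,370],[315,472],[122,470]],.022)):
    W=ray("wrist",np.array(pts)/6+[235,145]-.4,z,p); e=np.roll(W,-1,0)-W
    print(W[:,:2].round(4).tolist(),W.mean(0).round(4),np.linalg.norm(e,axis=1).round(4),np.degrees(np.arctan2(e[:,1],e[:,0])).round(1))
E
```

```text
[[0.5301, -0.4064], [0.5223, -0.3717], [0.5682, -0.3629], [0.5746, -0.3985]] [ 0.5488 -0.3849  0.039 ] [0.0355 0.0468 0.0362 0.0452] [ 102.7   10.8  -79.9 -170. ]
[[0.5793, -0.3982], [0.5727, -0.3619], [0.5923, -0.3582], [0.5999, -0.3939]] [ 0.5861 -0.378   0.022 ] [0.0369 0.0199 0.0365 0.0211] [ 100.3   10.6  -78.  -168.2]
```

```bash
python3 - <<'E'
from h import *
print(rel((.557,-.3833,.1)).round(2),rel((.557,-.3833,.03)).round(2),r.tips_ahead)
E
```

```text
[-0.39 -0.34 13.97] [-0.39 -0.35 20.97] 0.014
```

Emit:
move_arm(
  rows=[-0.3,-0.2,4,1.6,-0.4,-0.3,8,1.6,-0.4,-0.3,12,1.6,-0.4,-0.3,14,1.6,-0.4,-0.3,14,1.6],
  fingers=0.7,
)

```text
clock: 3.28
tcp_pos: [0.5567, -0.3833, 0.0995]
orientation: [0.303, -3.125, -0.003]
contact_force: [-0.3, 0.5, 0.7]
grip_width: 0.0597
gripper_force: 0.0
```

```bash
python3 - <<'E'
from look import *
print(rel((.557,-.3833,.03)).round(2),r.tips_ahead,r.get_obs()["grip_width"],np.degrees(np.arctan2(*pose()[1].as_matrix()[[1,0],1])))
E
```

```text
[-0.04 -0.02  6.95] 0.014 0.059662516157447394 101.09003712770347
```

Emit:
move_arm(
  rows=[0,0,3,0,0,0,6,0,0,0,7,0,0,0,7,0],
)

```text
clock: 3.78
tcp_pos: [0.5576, -0.3849, 0.0312]
orientation: [-0.302, 3.126, -0.001]
contact_force: [0.4, 0.4, 0.2]
grip_width: 0.0596
gripper_force: 0.0
```

Emit:
move_arm(
  rows=[0,0,0,0,0,0,0,0,0,0,0,0,0,0,0,0,0,0,0,0,0,0,0,0],
  fingers=0.25,
  newtons=30,
)

```text
clock: 4.53
tcp_pos: [0.5582, -0.3854, 0.0321]
orientation: [-0.302, 3.125, -0.002]
contact_force: [-0.1, 0.1, 7.6]
grip_width: 0.0349
gripper_force: 31.9
```

Emit:
move_arm(
  rows=[0,0,-1,0,0,0,-3,0,0,0,-6,0,0,0,-9,0,0,0,-12,0,0,0,-15,0,0,0,-15,0,0,0,-15,0],
)

```text
clock: 5.52
tcp_pos: [0.5568, -0.3842, 0.1802]
orientation: [0.302, -3.127, -0.001]
contact_force: [-0.9, 0.4, -1.5]
grip_width: 0.0354
gripper_force: 31.0
```

```bash
python3 - <<'E'
from look import *
f,p=look("w2"); o=r.get_obs(); print(o["tcp_pos"],o["contact_force"],pose()[1].as_matrix().round(3).tolist())
cv2.imwrite("pics/w2c.png",cv2.resize(f[200:420,120:440],None,fx=2.4,fy=2.4))
E
```

```text
[ 0.55662743 -0.38398664  0.17946941] [ 0.69808621  0.22507085 -1.0418204 ] [[-0.981, -0.192, -0.001], [-0.192, 0.981, 0.001], [0.001, 0.001, -1.0]]
```

View pics/w2c.png

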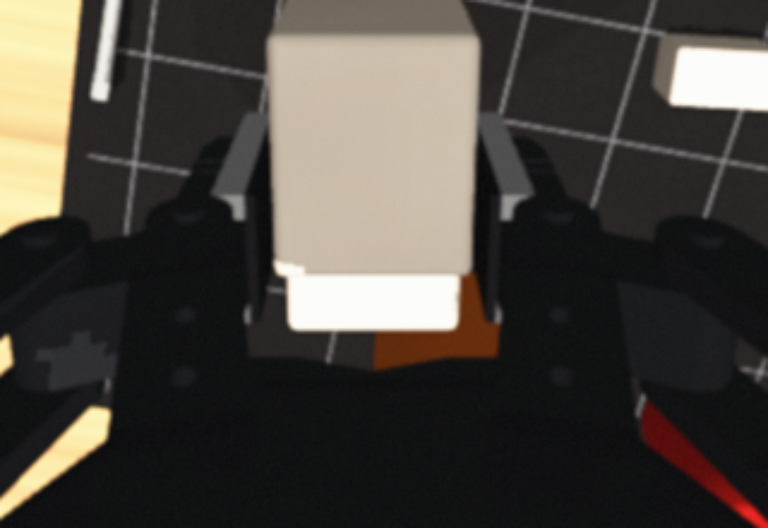

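```bash
python3 - <<'E'
from look import *
pc=r.camera_params("wrist"); p,q=pose()
u=np.array([[268,37],[478,37],[472,273],[274,265]])/2.4+[120,200]-.3
W=ray("wrist",u,p[2]+.007,pc); L=q.inv().apply(W-p); print((L*1000).round(1).tolist(), (L.mean(0)*1000).round(1))
E
```

```text
[[31.1, -18.0, -7.0], [31.1, 16.7, -6.9], [-13.2, 17.2, -7.0], [-11.5, -18.4, -7.0]] [ 9.4 -0.6 -7. ]
```

Emit:
move_arm(
  rows=[-0.5,1.5,-1,0,-2,5,-3,2,-4,10,-6,5,-6,15,-8,8,-8,20,-8,11,-10,25,-8,14,-12,30,-8,16,-14,35,-8,16,-16,40,-8,16,-17,44,-8,16],
)

```text
clock: 6.82
tcp_pos: [0.6393, 0.0841, 0.26]
orientation: [-0.131, -3.138, -0.001]
contact_force: [-0.4, 0.1, -1.4]
grip_width: 0.0355
gripper_force: 31.0
```

Emit:
move_arm(
  rows=[0,1.5,0,0,0,1.9,0,0,0,1.9,0,0],
)

```text
clock: 7.2
tcp_pos: [0.6413, 0.0971, 0.2604]
orientation: [-0.139, -3.138, 0.001]
contact_force: [-0.1, -0.4, -1.0]
grip_width: 0.0356
gripper_force: 31.0
```

```bash
python3 - <<'E'
from look import *
f,p=look("w3"); o=r.get_obs(); print(o["tcp_pos"],np.round(o["joints"],2),pose()[1].as_matrix().round(3).tolist())
print(proj("wrist",[[.582,.1275,.049],[.629,.0873,.049],[.5289,.0965,.049],[.5342,.1679,.049],[.6357,.1583,.049]],p).round(0).tolist())
E
```

```text
[0.64135012 0.09661227 0.26047333] [-0.61  0.46  0.51  1.63 -0.24  1.12  1.45] [[-0.996, 0.089, 0.0], [0.089, 0.996, -0.001], [-0.0, -0.001, -1.0]]
[[300.0, 127.0], [266.0, 176.0], [265.0, 75.0], [338.0, 74.0], [332.0, 176.0]]
```

View pics/w3.png

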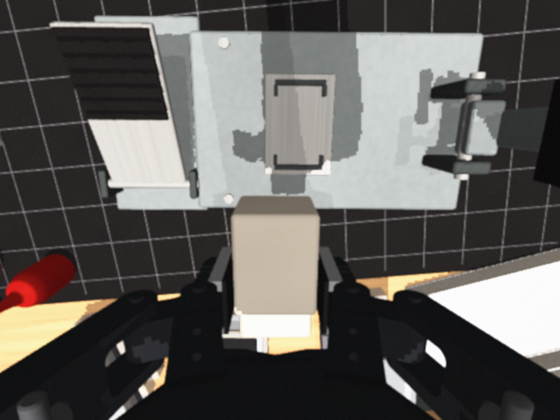

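```bash
python3 - <<'E'
from look import *
pc=r.camera_params("wrist"); p,q=pose()
f=cv2.imread("pics/w3.png"); k=6
g=cv2.resize(f[66:182,258:345],None,fx=k,fy=k,interpolation=cv2.INTER_CUBIC).max(2)
m=cv2.inRange(g,0,65)
n,l,st,ce=cv2.connectedComponentsWithStats(m)
for i in range(1,n):
    if st[i,4]>500:
        c=cv2.findContours((l==i).astype('u1'),0,1)[0][0]; (cc,wh,a)=cv2.minAreaRect(c)
        u=(cv2.boxPoints((cc,wh,a))+.5)/k-.5+[258,66]
        print(st[i],a,u.round(1).tolist(),(q.inv().apply(ray("wrist",u,.057,pc)-p)*1000).round(1)[:,:2].tolist())
b=np.where((g>66)[:,150:350].mean(1)>.5)[0]; print(b[0],b[-1])
E
```

```text
[ 102   87  303   91 7176] 0.4049104154109955 [[274.6, 94.7], [274.7, 79.9], [325.0, 80.3], [324.9, 95.1]] [[92.6, -1.1], [106.1, -1.0], [105.8, 47.8], [92.2, 48.2]]
[  99  537  288   82 6927] 0.6319131851196289 [[273.9, 168.3], [274.1, 155.1], [321.9, 155.6], [321.8, 168.9]] [[20.3, -1.8], [34.0, -1.6], [33.4, 47.6], [19.7, 47.9]]
0 695
```

Emit:
move_arm(
  rows=[1.5,0.5,0,0.5,4,1.5,2,0.5,6,2.2,5,0.5,6.5,2.4,9,0.5,6.5,2.4,13,0.5,6.5,2.4,15,0.5,6.5,2.4,16,0.5,6.5,2.4,16,0.5],
)

```text
clock: 8.25
tcp_pos: [0.579, 0.1281, 0.1007]
orientation: [0.15, 3.138, 0.0]
contact_force: [-0.2, 1.7, -0.5]
grip_width: 0.0356
gripper_force: 31.0
```

```bash
python3 - <<'E'
from look import *
f,p=look("w4"); t=r.grab_frame("top"); s=r.grab_frame("scene"); o=r.get_obs(); P,q=pose(); print(P,q.as_matrix().round(3).tolist(),rel((.5807+.003,.1253,.08)))
a=cv2.resize(f[100:400,140:440],(400,400)); b=cv2.resize(s[180:260,350:450],(400,400),interpolation=cv2.INTER_CUBIC)
cv2.imwrite("pics/w4c.png",np.hstack([a,b]))
E
```

```text
[0.57970319 0.12834243 0.10155522] [[-0.995, 0.095, 0.002], [0.095, 0.995, 0.001], [-0.002, 0.001, -1.0]] [-0.42246676 -0.26676519  2.15614108]
```

View pics/w4c.png

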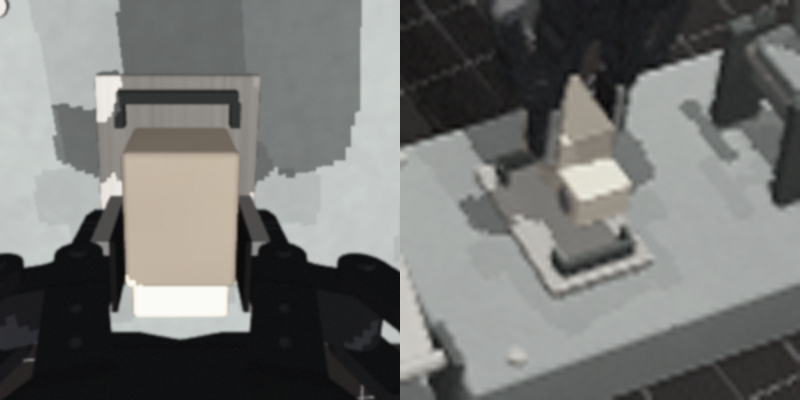

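Emit:
move_arm(
  rows=[0,-0.1,0.5,0,0,-0.1,1,0,0,-0.1,1.4,0,0,-0.1,1.7,0,0,-0.1,1.9,0,0,-0.1,2,0,0,-0.1,2,0],
)

```text
clock: 9.28
tcp_pos: [0.5786, 0.1273, 0.0803]
orientation: [-0.15, -3.138, -0.0]
contact_force: [0.2, 0.7, -1.2]
grip_width: 0.0357
gripper_force: 31.0
```

Emit:
move_arm(
  rows=[0,0,0.1,0,0,0,0.2,0,0,0,0.2,0],
)

```text
clock: 9.65
tcp_pos: [0.5786, 0.1273, 0.0782]
orientation: [-0.15, -3.138, 0.0]
contact_force: [-0.4, -0.1, -0.7]
grip_width: 0.0353
gripper_force: 31.0
```

Emit:
move_arm(
  rows=[0,0,0.1,0,0,0,0.2,0,0,0,0.2,0],
)

```text
clock: 10.02
tcp_pos: [0.5787, 0.1273, 0.078]
orientation: [-0.15, -3.138, -0.002]
contact_force: [-6.2, -0.8, 16.2]
grip_width: 0.0354
gripper_force: 33.1
```

Emit:
move_arm(
  rows=[0,0,-0.15,0,0,0,-0.2,0],
)

```text
clock: 10.28
tcp_pos: [0.5787, 0.1273, 0.0783]
orientation: [0.15, 3.138, 0.0]
contact_force: [0.5, -1.0, -1.0]
grip_width: 0.0354
gripper_force: 31.0
```

Emit:
move_arm(
  rows=[0,0,0,0,0,0,0,0,0,0,0,0,0,0,-1,0,0,0,-4,0,0,0,-8,0,0,0,-12,0,0,0,-16,0,0,0,-18,0],
  fingers=0.6,
)

```text
clock: 11.4
tcp_pos: [0.5796, 0.1271, 0.2615]
orientation: [0.15, 3.134, 0.003]
contact_force: [0.5, -0.3, 0.9]
grip_width: 0.0511
gripper_force: 0.0
```

```bash
python3 - <<'E'
from look import *
f,p=look("w5"); P,q=pose(); print(P,q.as_matrix().round(3).tolist(),r.get_obs()["joints"])
cv2.imwrite("pics/w5c.png",cv2.resize(f[100:300,180:400],None,fx=3,fy=3,interpolation=cv2.INTER_CUBIC))
E
```

```text
[0.5805019  0.12729473 0.26338637] [[-0.995, 0.096, 0.006], [0.096, 0.995, 0.003], [-0.006, 0.003, -1.0]] [-0.72797982  0.35163534  0.52584168  1.76751836 -0.19986294  1.06870015
  1.34176621]
```

View pics/w5c.png

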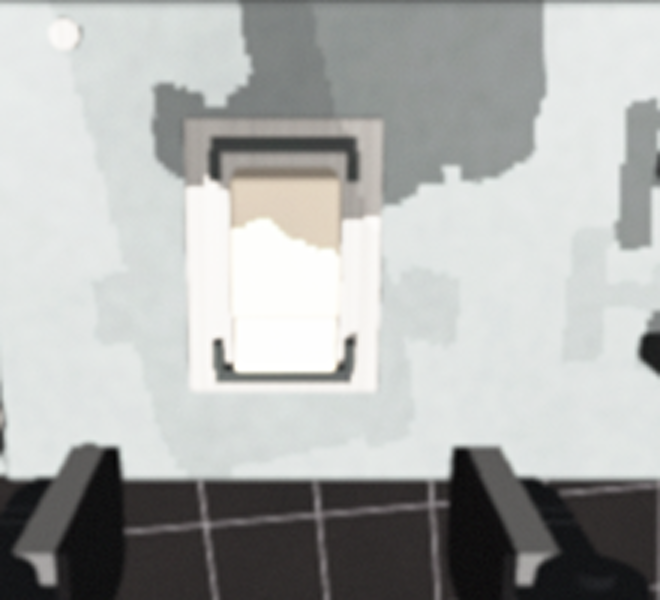

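```bash
python3 - <<'E'
from look import *
p=r.camera_params("wrist"); P,q=pose()
def L(u,z): return (q.inv().apply(ray("wrist",np.array(u)/3+[180,100]-.33,z,p)-P)*1000).round(1)[:,:2].tolist()
print("roof",L([[231,178],[340,178],[337,318],[231,316]],.085)); print("bonnet front",L([[233,373],[337,373]],.068))
print("stops",L([[209,137],[358,138],[353,381],[216,381]],.057), "bed",L([[183,119],[383,119],[376,392],[190,392]],.049))
E
```

```text
roof [[32.7, -18.2], [32.7, 16.4], [-13.3, 16.1], [-12.6, -18.9]]
bonnet front [[-37.8, -19.5], [-37.9, 17.4]]
stops [[43.6, -27.1], [43.3, 24.0], [-44.5, 23.9], [-44.5, -26.4]] bed [[49.3, -36.6], [49.2, 33.2], [-51.6, 33.3], [-51.5, -36.9]]
```

Emit:
move_arm(
  rows=[1,-2,0,0,2,-6,0,0,3.5,-10,0,0,5,-14,1,0,5.3,-16,4,0,5.3,-16.1,8,0,5.3,-16.1,10.5,0,5.3,-16.1,11,0,5.3,-16.1,11,0],
  fingers=0,
)

```text
clock: 12.58
tcp_pos: [0.5099, -0.0286, 0.1483]
orientation: [-0.151, -3.137, 0.001]
contact_force: [0.7, -0.7, 1.3]
grip_width: -0.0
gripper_force: 0.0
```

```bash
python3 - <<'E'
from look import *
f,pc=look("w6"); p,q=pose(); print(p,q.as_matrix().round(3).tolist())
b=np.array([.5815,.1262]);a=np.radians(-5.25);X=np.array([np.cos(a),np.sin(a)]);Y=np.array([-X[1],X[0]])
o=b-.075*Y
for th in np.linspace(0,.45,7):
    t=.45-th; w=o+(.062-.13*np.cos(t))*X-.085*Y; z=.043+.13*np.sin(t)
    print(round(th,3),w.round(4),round(z,4),rel([*w,z+.016]).round(2))
# tread (dark) mask in top0 check
u=np.array([[523,228],[628,236],[618,331],[510,320]])/4+110-.4
print(ray("top",u[:2],.086)[:,:2].round(3),ray("top",u[2:],.112)[:,:2].round(3))
E
```

```text
[ 0.51052369 -0.02840318  0.1488154 ] [[-0.995, 0.096, 0.0], [0.096, 0.995, -0.0], [-0.0, -0.0, -1.0]]
0.0 [ 0.512  -0.0281] 0.0995 [-0.15  0.05  3.33]
0.075 [ 0.5081 -0.0277] 0.0906 [0.25 0.04 4.22]
0.15 [ 0.5049 -0.0274] 0.0814 [0.57 0.04 5.14]
0.225 [ 0.5024 -0.0272] 0.072 [0.82 0.04 6.08]
0.3 [ 0.5006 -0.027 ] 0.0624 [1.   0.04 7.04]
0.375 [ 0.4995 -0.0269] 0.0527 [1.11 0.04 8.01]
0.45 [ 0.4991 -0.0269] 0.043 [1.15 0.04 8.98]
[[ 0.565  0.005]
 [ 0.56  -0.069]] [[ 0.491 -0.063]
 [ 0.497  0.011]]
```

Emit:
move_arm(
  rows=[-0.1,0,1,0,-0.1,0,2,0,-0.1,0,2.4,0,-0.1,0,2.7,0,-0.1,0,3,0,-0.1,0,3.2,0,-0.1,0,3.3,0],
)

```text
clock: 13.5
tcp_pos: [0.5115, -0.0281, 0.1153]
orientation: [-0.15, -3.138, -0.0]
contact_force: [-0.2, -0.6, 3.2]
grip_width: 0.0
gripper_force: 1.5
```

Emit:
move_arm(
  rows=[0.2,0,0.45,0,0.4,0,0.9,0,0.57,0,1.35,0,0.72,0,1.8,0,0.85,0,2.3,0,0.97,0,2.75,0,1.07,0,3.25,0,1.15,0,3.7,0,1.2,0,4.2,0,1.26,0,4.6,0],
)

```text
clock: 14.75
tcp_pos: [0.4993, -0.0269, 0.0691]
orientation: [0.15, 3.137, 0.0]
contact_force: [3.8, -0.8, 3.5]
grip_width: 0.0005
gripper_force: 2.3
```

Emit:
move_arm(
  rows=[0,0,0.3,0,0.02,0,0.5,0,0.03,0,0.7,0,0.04,0,0.9,0,0.04,0,1.0,0],
)

```text
clock: 15.38
tcp_pos: [0.4991, -0.0269, 0.0628]
orientation: [0.152, 3.138, 0.006]
contact_force: [-13.9, 1.4, 63.5]
grip_width: -0.0001
gripper_force: 32.0
```

Emit:
move_arm(
  rows=[0,0,-0.15,0,0,0,-0.2,0,0,0,-0.2,0],
)

```text
clock: 15.75
tcp_pos: [0.499, -0.0269, 0.0637]
orientation: [0.151, 3.137, 0.004]
contact_force: [-7.2, 0.5, 37.9]
grip_width: 0.0003
gripper_force: 19.3
```

```bash
python3 - <<'E'
from look import *
f=r.grab_frame("scene"); cv2.imwrite("pics/s2.png",f); t=r.grab_frame("top"); cv2.imwrite("pics/t2.png",t)
b=np.array([.5815,.1262]);a=np.radians(-5.25);X=np.array([np.cos(a),np.sin(a)]);Y=np.array([-X[1],X[0]]);o=b-.075*Y
# pedal free-edge side corners at two levels, and brightness profile along vertical line in scene through +y-side pedal edge
def w(x,y,z): return [*(o+x*X+y*Y),z+.003]
for th in(0,.35,.40,.45):
    t_=.45-th; print(th,proj("scene",[w(.062-.16*np.cos(t_)-.005*np.sin(t_),y,.040+.16*np.sin(t_)+.005*np.cos(t_)) for y in(-.045,-.125)]).round(1).tolist(), proj("top",[w(.062-.16*np.cos(t_)-.005*np.sin(t_),y,.040+.16*np.sin(t_)+.005*np.cos(t_)) for y in(-.045,-.125)]).round(1).tolist())
s0=cv2.imread("pics/scene0.png"); d=cv2.absdiff(f,s0).max(2)
g0=s0.max(2);g=f.max(2)
for n,G in(("before",g0),("after",g)):
    print(n)
    for y in range(192,262,4): print(y,G[y,286:350:3].tolist())
E
```

```text
0 [[333.9, 191.7], [303.9, 198.7]] [[235.5, 193.3], [264.8, 196.5]]
0.35 [[330.2, 205.3], [301.2, 212.3]] [[236.6, 199.5], [264.5, 202.5]]
0.4 [[329.9, 207.6], [301.0, 214.7]] [[236.8, 199.8], [264.5, 202.8]]
0.45 [[329.7, 210.0], [301.0, 217.1]] [[237.0, 199.9], [264.5, 202.9]]
before
192 [216, 209, 210, 216, 216, 216, 126, 44, 45, 48, 46, 45, 44, 46, 88, 46, 46, 44, 43, 45, 56, 46]
196 [215, 199, 47, 47, 44, 47, 45, 46, 55, 61, 62, 43, 45, 47, 45, 50, 46, 46, 46, 45, 44, 45]
200 [46, 47, 46, 46, 46, 76, 43, 45, 44, 47, 48, 45, 43, 35, 41, 49, 45, 53, 46, 62, 49, 45]
204 [56, 64, 46, 45, 80, 44, 47, 161, 33, 46, 50, 47, 46, 44, 38, 41, 45, 47, 42, 43, 47, 45]
208 [47, 44, 44, 47, 46, 83, 47, 80, 37, 42, 45, 46, 47, 48, 43, 36, 43, 46, 49, 62, 47, 45]
212 [45, 46, 48, 44, 45, 45, 89, 47, 151, 45, 40, 48, 46, 47, 45, 45, 39, 38, 47, 168, 169, 151]
216 [70, 43, 69, 46, 47, 46, 45, 58, 79, 40, 44, 41, 44, 44, 47, 48, 46, 40, 47, 82, 167, 166]
220 [45, 70, 47, 46, 47, 44, 45, 47, 72, 154, 43, 42, 37, 45, 46, 46, 49, 46, 38, 42, 137, 168]
224 [45, 44, 60, 47, 63, 169, 164, 168, 167, 149, 
[... 2129 characters left out ...]
146, 37, 34, 151, 184, 183, 183, 185, 182, 182, 184, 193, 78]
240 [46, 49, 49, 46, 43, 63, 157, 159, 142, 103, 183, 195, 195, 196, 193, 193, 194, 196, 192, 193, 193, 193]
244 [73, 48, 47, 72, 50, 46, 74, 161, 159, 102, 98, 194, 194, 194, 198, 196, 192, 195, 197, 193, 195, 193]
248 [50, 84, 48, 49, 47, 52, 47, 108, 161, 160, 105, 102, 198, 195, 194, 197, 195, 193, 193, 197, 192, 195]
252 [46, 48, 91, 50, 49, 49, 48, 45, 137, 170, 168, 105, 102, 196, 197, 195, 196, 195, 193, 195, 196, 179]
256 [46, 48, 49, 84, 48, 46, 61, 86, 48, 161, 169, 167, 95, 131, 197, 197, 175, 195, 201, 185, 159, 112]
260 [47, 48, 48, 75, 85, 50, 48, 48, 47, 65, 168, 171, 101, 97, 184, 167, 115, 92, 103, 103, 103, 102]
```

Emit:
move_arm(
  rows=[0,0,-0.05,0,0,0,-0.05,0,0,0,-0.05,0,0,0,-0.05,0,0,0,-0.05,0,0,0,-0.05,0,0,0,-0.05,0,0,0,-0.05,0,0,0,-0.05,0,0,0,-0.05,0],
)

```text
clock: 17.1
tcp_pos: [0.499, -0.0269, 0.0638]
orientation: [0.151, 3.137, 0.003]
contact_force: [-4.4, 1.1, 33.8]
grip_width: 0.0004
gripper_force: 16.9
```

Emit:
move_arm(
  rows=[0,0,0,0,0,0,0,0,0,0,0,0,0,0,0,0,0,0,0,0,0,0,0,0,0,0,0,0,0,0,0,0,0,0,0,0,0,0,0,0],
)

```text
clock: 18.35
tcp_pos: [0.499, -0.0269, 0.0639]
orientation: [0.151, 3.137, 0.003]
contact_force: [-5.6, 0.4, 33.4]
grip_width: -0.0001
gripper_force: 16.9
```

```bash
python3 - <<'E'
from look import *
b=np.array([.5815,.1262]);a=np.radians(-5.25);X=np.array([np.cos(a),np.sin(a)]);Y=np.array([-X[1],X[0]]);o=b-.075*Y
def w(x,y,z): return [*(o+x*X+y*Y),z+.003]
# pad top near hinge-150 mm, arm horizontal
print("pad expected px top",proj("top",[w(0,.075,.1)]).round(0),"scene",proj("scene",[w(0,.075,.1)]).round(0))
t0=cv2.imread("pics/top0.png").max(2);t2=cv2.imread("pics/t2.png").max(2)
u=proj("top",[w(0,.075,.1)])[0].astype(int)
print(t0[u[1]-12:u[1]+13:3,u[0]-24:u[0]+25:4]);print(t2[u[1]-12:u[1]+13:3,u[0]-24:u[0]+25:4])
for th in(0,.35,.40,.45):
    t_=.45-th; print(th,[proj("scene",w(.062-d*np.cos(t_)-.005*np.sin(t_),-.085+s,.040+d*np.sin(t_)+.005*np.cos(t_)))[0].round(1).tolist() for d in(.07,.08) for s in(-.038,0,.038)])
E
```

```text
pad expected px top [[196. 159.]] scene [[393. 205.]]
[[187 189 188 189 187 156 154 241 247 225 159 190 189]
 [182 189 182 189 182  84 248 147  96  83 239 189 189]
 [186 187 187 184 165 238 227 228 224 140 238 190 190]
 [186 185 186 190 216 227 227 226 223 231 185 192 190]
 [191 184 186 188 215 228 224 225 225 230 165 195 190]
 [190 188 188 185 225 227 224 226 227 230 194 187 187]
 [189 183 186 185 226 224 223 228 224 231 155 188 187]
 [189 192 185 184 226 227 224 226 227 232 170 193 192]
 [185 188 186 185 229 226 225 223 225 230 188 189 191]]
[[194 196 197 198 199 164 160 248 254 232 167 201 203]
 [193 201 197 203 193  91 255 255 197  97 243 199 202]
 [197 197 208 184 138 129  44  33 248 152 243 203 200]
 [201 200 201 203 204 200 204 200 255 242 198 204 198]
 [203 201 203 205 206 206 204 165 154 238 170 199 199]
 [ 61 140 197 213 212 212 209 127  95 237 204 199 200]
 [134 136 136 117 155  17  36  44  65 239 166 198 200]
 [131 129 134 134 162  31  49  44  47 237 179 202 177]
 [200 201 205 211 245 253 255 255  74 237 199 197 184]]
0 [[317.5, 231.6], [332.2, 227.8], [346.6, 224.1], [316.1, 227.8], [330.7, 224.1], [345.1, 220.4]]
0.35 [[316.2, 237.4], [330.7, 233.7], [344.9, 230.0], [314.6, 234.5], [329.0, 230.8], [343.1, 227.1]]
0.4 [[316.2, 238.5], [330.6, 234.7], [344.7, 231.0], [314.5, 235.7], [328.8, 232.0], [342.9, 228.3]]
0.45 [[316.1, 239.6], [330.5, 235.9], [344.7, 232.1], [314.4, 237.0], [328.8, 233.3], [342.8, 229.6]]
```

Emit:
move_arm(
  rows=[0,0,-0.15,0,0,0,-0.3,0,0,0,-0.5,0,-0.02,0,-0.75,0,-0.04,0,-1,0,-0.06,0,-1.25,0,-0.08,0,-1.5,0,-0.11,0,-1.75,0,-0.15,0,-2,0,-0.2,0,-2.25,0],
)

```text
clock: 19.6
tcp_pos: [0.5005, -0.027, 0.0844]
orientation: [-0.15, -3.138, -0.0]
contact_force: [2.9, -0.5, 3.3]
grip_width: 0.0
gripper_force: 1.8
```

Emit:
move_arm(
  rows=[-0.05,0,-0.25,0,-0.1,0,-0.5,0,-0.16,0,-0.75,0,-0.22,0,-1,0,-0.29,0,-1.25,0,-0.36,0,-1.5,0,-0.43,0,-1.75,0,-0.51,0,-2,0,-0.6,0,-2.25,0,-0.7,0,-2.5,0],
)

```text
clock: 20.85
tcp_pos: [0.5076, -0.0276, 0.1094]
orientation: [-0.15, -3.138, -0.0]
contact_force: [2.9, -0.1, 1.6]
grip_width: 0.0002
gripper_force: 1.4
```

Emit:
move_arm(
  rows=[-0.1,0,-0.25,0,-0.2,0,-0.5,0,-0.3,0,-0.75,0,-0.4,0,-1,0,-0.4,0,-1.25,0,-0.4,0,-1.5,0,-0.4,0,-1.75,0,-0.4,0,-2.1,0,-0.4,0,-2.5,0],
)

```text
clock: 21.98
tcp_pos: [0.5107, -0.028, 0.1342]
orientation: [-0.15, -3.136, 0.0]
contact_force: [-0.9, -0.2, -0.1]
grip_width: -0.0001
gripper_force: 0.0
```

Emit:
move_arm(
  rows=[0,0,-2,0,0,0,-5,0,0,0,-8,0,0,0,-10,0,0,0,-10,0,0,0,-10,0],
)

```text
clock: 22.72
tcp_pos: [0.5109, -0.0279, 0.2335]
orientation: [-0.149, -3.137, 0.0]
contact_force: [-0.4, 0.1, -0.4]
grip_width: -0.0002
gripper_force: 0.0
```

```bash
python3 - <<'E'
from look import *
t=r.grab_frame("top"); s=r.grab_frame("scene"); cv2.imwrite("pics/s3.png",s);t0=cv2.imread("pics/top0.png"); s0=cv2.imread("pics/scene0.png"); o=r.get_obs(); print(o["clock"],o["tcp_pos"],o["contact_force"])
for n,a,b in(("top",t,t0),("scene",s,s0)):
    d=cv2.absdiff(a,b).max(2); m=cv2.morphologyEx((d>45).astype('u1'),cv2.MORPH_OPEN,np.ones((2,2)))
    k,l,st,c=cv2.connectedComponentsWithStats(m); print(n,[x.tolist() for x in st[1:] if x[4]>12])
f=s.max(2)
m=cv2.inRange(t,(170,170,170),(255,255,255)); print("bed region bright"); 
g=t.min(2); print(g[142:184:2,184:216:2]); print(t0.min(2)[142:184:2,184:216:2])
E
```

```text
22.825 [ 0.51078568 -0.02798722  0.23325488] [ 0.22900476  0.37643901 -0.57834136]
top [[0, 128, 266, 292, 20366], [239, 133, 37, 63, 1022], [239, 141, 5, 16, 53], [192, 145, 22, 37, 229], [365, 162, 18, 24, 298], [251, 226, 5, 11, 31], [219, 344, 14, 10, 68], [237, 364, 6, 4, 17], [234, 372, 16, 17, 109], [264, 377, 5, 13, 40], [251, 387, 12, 4, 29], [254, 392, 18, 28, 400], [243, 414, 4, 6, 15], [220, 416, 7, 4, 18]]
scene [[278, 0, 193, 170, 5724], [346, 0, 25, 29, 368], [450, 0, 52, 64, 1508], [483, 0, 16, 2, 32], [274, 8, 24, 40, 424], [335, 17, 6, 8, 38], [326, 18, 6, 9, 43], [228, 20, 15, 19, 142], [338, 36, 5, 10, 38], [244, 39, 24, 8, 65], [233, 41, 8, 5, 21], [222, 47, 20, 32, 376], [244, 48, 21, 34, 337], [274, 50, 6, 34, 128], [341, 50, 10, 3, 20], [352, 67, 6, 9, 35], [260, 73, 7, 6, 27], [274, 145, 7, 7, 35], [273, 153, 48, 43, 1086], [380, 204, 21, 28, 292], [301, 223, 13, 8, 52], [179, 276, 31, 36, 639]]
bed region bright
[[183 181 184 181 183 179 177 179 186 185 179 185 127 145 155 151]
 [178 179 176 216 195 165 170 183 182 184 184 181 118 152 156 153]
 [180 176 175 
[... 1967 characters left out ...]
 220 223 224 226 229 174 184]
 [180 175 220 220 219 219 220 219 223 218 220 223 227 236 149 182]
 [180 150 219 219 219 220 223 219 223 218 223 223 227 234 148 186]
 [180 158 219 218 220 217 222 224 222 221 222 225 226 233 169 183]
 [176 185 224 226 222 218 220 222 220 221 221 226 226 193 180 180]
 [184 225 188 100 227 221 222 220 222 222 224 234 231 147 185 182]
 [180 210 190 118 232 233 230 229 227 226 238  61 236 148 184 183]
 [179 215 212  85  92  93  84  79  77  74 118  84 235 178 184 175]
 [182  82 135 183 242 241 245 246 246 199 135 172 238 176 181 181]
 [181 181 180 174 176 187 186 178 129  72  72 159 192 173 179 179]
 [179 178 179 181 179 185 173 180 177 181 176 180 175 183 181 180]]
```

```bash
python3 -c "
from h import *
print(r.hand_in())"
```

```text
the job is handed in; nothing more can be done
None
```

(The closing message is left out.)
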